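# Prop the cooling cabinet's vent door on its stay

## Task

Prop the vent door of the cooling cabinet open with its red stay bar: take the bar by its black knob, push the door open with it, and put the middle of its three holes over the brass peg on the cabinet roof, fully down, then let go so that the door hangs on the peg. The peg may sit anywhere along its short slot, so feel for it with a light hand (no more than about 2.5 kg on the peg), and leave everything else on the cabinet and bench where it is.

Things in the scene. Friction and masses are not known exactly. Their poses are not given: they have to be found in the camera images.
- cabinet: Bench-top steel cooling cabinet, 300 deep, 400 wide, roof 170 above the bench, fixed. Origin on the bench under the middle of the front, in the door's plane; x points back into the cabinet (away from the robot), y left, z up. Vent door at the left of its front, red control panel at the right (y -98 to -210).
- door (a joint): Aluminium vent door, 240 wide, hinged upright at its left edge (cabinet frame x 0, y 150). 0 = shut (as it starts), grows (rad) as the right edge swings out towards the robot; stop at 0.95. A spring shuts it slowly, damped (1.5 N m s): 0.5 N m when shut, 0.85 at 0.46 rad, about 4.5 N at the bar. With the bar's middle hole on the peg it stands at 0.36 to 0.56.
- stay_pivot (a point): Bar's joint on the door top, 190 from the hinge axis along the door (cabinet frame x 0, y -40 when shut), at the bar's underside, 174 above the bench. Here the bar swings freely 1.3 rad either way from square to the door, its knob end lifts up to 0.7 rad, and the pivot, sprung down, can ride up 8 (4 N to start, then 1.2 N per mm), so a bar pressed down upon the peg yields.
- stay: Red flat steel stay bar, 26 wide, 5 thick, reaching 221 from its pivot, about 160 g. Origin on the pivot, underside; x runs along the bar to the knob, z up. Three round 11 through holes at 80, 125 and 170, knob at 205. Starts level, turned to the right, clear of the peg. Moving the knob moves bar and door together: pushed towards the robot, the bar opens the door.
- stay_lift (a joint): How far the bar's knob end is lifted (rad): 0 = level, its underside 1 above the peg plate, which is also its lower stop and how it lies when seated on the peg. Resting on top of the peg with the middle hole's neighbourhood it reads about 0.1.
- stay_knob (a point): Middle of the bar's upright round black knob, 16 diameter, 36 tall, standing on the bar: 205 along the bar from the pivot, 18 above the bar's top face and 18 below the knob's top.
- hole_mid (a point): Centre of the bar's middle hole (the one to use), at the underside of the bar, 125 from the pivot.
- plate: Aluminium plate fixed on the cabinet roof, 70 by 26, 3 thick, slotted along cabinet x; origin at its middle, on the roof (cabinet frame x 40, y -20, z 170), axes as the cabinet's. On its centre line stands an upright brass peg, 8 diameter, flat-topped with a 0.5 bevel, 13 tall above the plate, clamped anywhere from 17 before to 17 behind the origin along x; the peg is not measured.
- timer: White kitchen timer 50 by 60 by 20 on the cabinet roof; leave it. Origin at its underside.
- tin: Small round tin, 60 diameter, 45 tall, on the cabinet roof; leave it. Origin at its underside.
- flask: Dark steel flask, 68 diameter, 210 tall; leave it. Origin at its underside.
- wash_bottle: White bottle, 60 diameter, 170 tall; leave it. Origin at its underside.
- bowl: White bowl, 120 across, 50 tall; leave it. Origin at its underside.
- mug: Blue mug, 80 diameter, 90 tall; leave it. Origin at its underside.
- mouse: Round black computer mouse, 60 across, 34 tall; leave it. Origin at its underside.

How it is judged:
On the way, in this order (a step that is already met when the one before it is completed fails the run):
1. the door is pushed open with the stay bar lifted clear (value of joint door above 0.3 rad and value of joint stay_lift above 0.06 rad), for 0.1 s.
2. the middle hole is down over the peg (value of joint stay_lift below 0.02 rad and x of hole_mid in the frame of plate between -0.0205 and 0.0205 m and y of hole_mid in the frame of plate between -0.006 and 0.006 m and z of hole_mid in the frame of plate below 0.008 m), for 0.2 s.
At the end, for the whole second after the job is handed in: The bar lies level (lift under 0.02 rad, hole at most 8 mm above the roof) with its middle hole over the peg (within 20.5 mm of the plate's middle along the slot, 6 mm across), the door stands open at 0.33 to 0.6 rad and its spring bears on the peg through the bar (over 1 N), at rest (all of step 2 and value of joint door between 0.33 and 0.6 rad and contact force between stay and plate above 1 N and linear speed of stay below 0.02 m/s); the robot touches nothing.
It fails at once if the bar is forced on the peg with more than 25 N (contact force between stay and plate above 25 N).
It fails at once if something on the cabinet or bench is moved more than 20 mm (distance of any of timer, tin, flask, wash_bottle, bowl, mug, mouse from where it was at the start of the episode above 0.02 m).
It also fails if it takes over 72 s, if anything falls off the work surface, if the arm or the gripper's body presses on something with over 40 N, if the wrist force passes 120 N, or if a joint passes its speed limit or range.

## Robot

A 6-joint arm with a two-finger parallel gripper is mounted at the origin on the work surface. World frame = base frame: x ahead of the robot, y to its left, z up, the work surface at z = 0. Lengths are in m, angles in rad, forces in N, time in s.
With the tool pointing down it reaches from about 0.425 to 1.125 m from the base axis. Payload 14.9 kg.
Tool frame: the origin (TCP) lies between the finger pads; the fingertips stand 22 mm ahead of it and the grasp point (between the pads) lies 3 mm ahead of it (robot.tips_ahead is the distance from the TCP to the fingertips, in m); z points along the fingers, y is the line along which they close (so a half turn about z gives the same grasp; the last joint's range is limited). The gripper opens to 91 mm and grips with 3 to 60 N. Pads are 32 mm wide; open, the fingers measure 118 mm over their backs; the gripper's body (76 mm by 178 mm) begins 60 mm behind the grasp point.
Start: joints at [-1.241, 0.379, 1.734, -0, 1.028, -0.033], TCP at [0.248, -0.654, 0.236] pointing down, gripper open.
Joint ranges: [-2.77, 2.77], [-0.74, 2.19], [0, 2.66], [-1.06, 4.2], [0.31, 2.87], [-3.08, 3.08]. Speed limits (rad/s): [1.89, 1.89, 2.39, 3.14, 3.14, 3.14].

## Interface

Orientations are given as a unit quaternion [x, y, z, w].
In Python, from station import robot, grab_frame gives the robot as it stands.
- The arm moves only by the shell command python3 -m creep 'ROWS' [OPENING] [FORCE]. ROWS is text: rows parted by semicolons, each of 6 numbers parted by spaces: the shift along the tool's x, y, z in mm, then the turn, a rotation vector about the tool's x, y, z in rad. In form: tx ty tz ax ay az; .... A call has 1 to 8 rows; each row shifts and turns the commanded pose from where the row before left it, along the tool's axes as they then stand; what a row does not reach is not made up. A row lasts 1/12 s, in which the tool goes at most 41.7 mm and 7.16 degrees, less where a joint would pass 70% of its speed; a pose out of reach is approached as far as the arm can. A call is refused whole if a number of a shift passes 41.7 or a number of a turn 0.125, either way. A call with a gripper value outside its range is refused whole. OPENING is the finger opening in mm, from 0 to 91.2, set as the call begins (- or left out, the last holds). The fingers move at their own pace and stop on an object; FORCE is the grip in N (left out, the last holds). Time passes only in rows, so rows that do not move let the fingers close. It gives the time, the measured TCP pose, the force, the opening and the grip force at its end, in the units of the state.
- robot.sense(): the state, without advancing time (a new reading comes with each control period).
- grab_frame(name): name is "side" or "top"; returns a dict with "image" (480x640x3 uint8, blue, green, red), "fx", "fy", "cx", "cy" (pixels), "distortion" ([k1, k2, p1, p2, k3] as OpenCV has them; the pictures are not rectified), "extrinsics" (4x4, takes a point from world to camera coordinates). Camera axes: x right, y down, z forward; pixel columns grow to the right and rows downward; lengths in m; the calibration is good to about 2 mm. A picture is of the moment at which its call begins. There is no depth.
- robot.hand_in(): hands the job in; it is judged then, once.
The state is a dict: "clock": time; "joint_pos": joint angles; "dq": joint speeds; "joint_torque": joint torques, N m; "eef_pos": TCP position; "tool_rot": TCP orientation; "contact_force": force on the tool from outside, world axes, zero at the start; "wrist_torque": the same for the moment, N m; "grip_width": finger opening in m; "gripper_force": force on a finger pad.
Only numpy, scipy, OpenCV 4.12 (cv2) and the standard library are available. Lean on these libraries where they do the work, as an engineer would, in place of code of your own. Each camera call takes 0.05 s, during which the arm holds its last target. There are 200 camera calls.

## Working session

There is one attempt and no reset: what is moved stays moved. The work goes in short steps, Python scripts to look and compute and a shell command to move; the robot and the scene stay as the last step left them, time stands still between calls to the robot, and variables do not carry over. Pictures are saved under pics/ and viewed, at most 10 in all, crops included, and the job is handed in when it is done.

```bash
ls; mkdir -p pics
python3 - <<'E'
from station import robot, grab_frame
import cv2,numpy as np
for n in("top","side"):
    f=grab_frame(n); cv2.imwrite(f"pics/{n}0.png",f["image"]); print(n,f["fx"],f["fy"],f["cx"],f["cy"],f["distortion"]); print(np.round(f["extrinsics"],4).tolist())
print(robot.sense())
E
```

```text
pics
top 604.8191323198483 604.8191323198483 313.0361988893898 235.73692789064023 [-0.17931946  0.          0.          0.          0.        ]
[[0.0086, -0.9997, -0.0216, 0.0516], [-0.988, -0.0052, -0.1545, 0.5241], [0.1544, 0.0227, -0.9877, 1.454], [0.0, 0.0, 0.0, 1.0]]
side 501.90073975700295 501.90073975700295 319.5322750151445 235.65378290772782 [0.00396085 0.         0.         0.         0.        ]
[[0.9898, -0.1423, -0.0078, -0.5013], [-0.1086, -0.7178, -0.6877, 0.1737], [0.0923, 0.6815, -0.726, 1.172], [0.0, 0.0, 0.0, 1.0]]
{'clock': 0.1, 'joint_pos': array([-1.24129537e+00,  3.79349822e-01,  1.73466952e+00, -2.58051293e-05,
        1.02850223e+00, -3.33386314e-02]), 'dq': array([ 0.00064434, -0.00241073, -0.0016741 , -0.0012351 , -0.00053303,
        0.00034278]), 'joint_torque': array([ 1.97665882e-03, -7.65034747e+01, -4.35290194e+01,  6.52814610e-02,
        3.98718996e-02, -2.70119602e-05]), 'eef_pos': array([ 0.24831724, -0.654151  ,  0.23538443]), 'tool_rot': array([ 9.83587208e-01,  1.80432783e-01, -7.94533318e-05, -4.57741865e-04]), 'contact_force': array([ 0.21962696, -0.69741102,  0.89131318]), 'wrist_torque': array([ 0.02451871,  0.05396744, -0.03471041]), 'gripper_force': 0.0, 'grip_width': 0.09122356249618815}
```

View pics/top0.png

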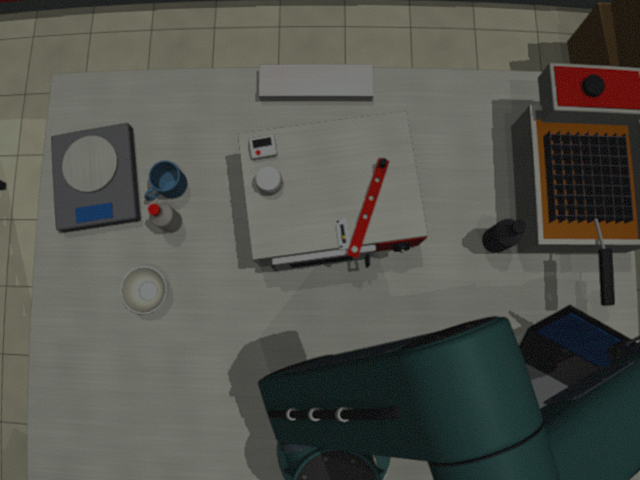

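View pics/side0.png

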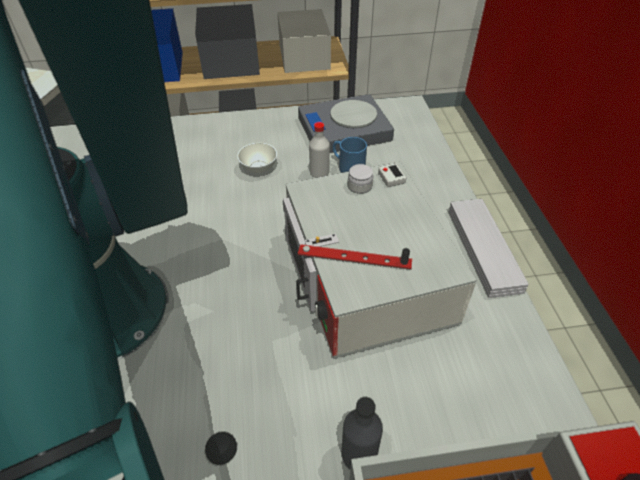

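Top view: bar runs from its pivot at (354,250) to the knob at (383,162), with the plate and peg near (342,234). Side view: pivot (305,249), knob (405,256), plate (322,240). Next I'll enlarge both.

```bash
cat > h.py <<'E'
import cv2,numpy as np
from station import robot,grab_frame
from scipy.spatial.transform import Rotation as R
def cam(f):
    K=np.array([[f["fx"],0,f["cx"]],[0,f["fy"],f["cy"]],[0,0,1]]);return K,np.array(f["distortion"]),np.array(f["extrinsics"])
def ray(f,px):
    K,d,E=cam(f);u=cv2.undistortPoints(np.array(px,float).reshape(-1,1,2),K,d).reshape(-1,2)
    D=np.c_[u,np.ones(len(u))]@E[:3,:3];return -E[:3,:3].T@E[:3,3],D
def onz(f,px,z):
    c,D=ray(f,px);return c+D*((z-c[2])/D[:,2])[:,None]
def tri(f,p,g,q):
    c,D=ray(f,p);e,G=ray(g,q);out=[]
    for a,b in zip(D,G):
        s=np.linalg.lstsq(np.c_[a,-b],e-c,rcond=None)[0];P,Q=c+a*s[0],e+b*s[1];out.append(np.r_[(P+Q)/2,np.linalg.norm(P-Q)])
    return np.array(out)
def proj(f,P):
    K,d,E=cam(f);return cv2.projectPoints(np.array(P,float).reshape(-1,3),cv2.Rodrigues(E[:3,:3])[0],E[:3,3],K,d)[0].reshape(-1,2)
def redmask(f):
    h=cv2.cvtColor(f["image"],cv2.COLOR_BGR2HSV);return ((h[...,0]<8)|(h[...,0]>172))&(h[...,1]>150)&(h[...,2]>70)
E
python3 - <<'E'
import cv2,numpy as np
t=cv2.imread("pics/top0.png");s=cv2.imread("pics/side0.png")
a=cv2.resize(t[145:275,325:425],None,fx=4,fy=4,interpolation=cv2.INTER_CUBIC)
b=cv2.resize(s[210:340,285:385],None,fx=4,fy=4,interpolation=cv2.INTER_CUBIC)
cv2.imwrite("pics/c1.png",np.hstack([a,b]))
E
```

```text
(no output)
```

View pics/c1.png

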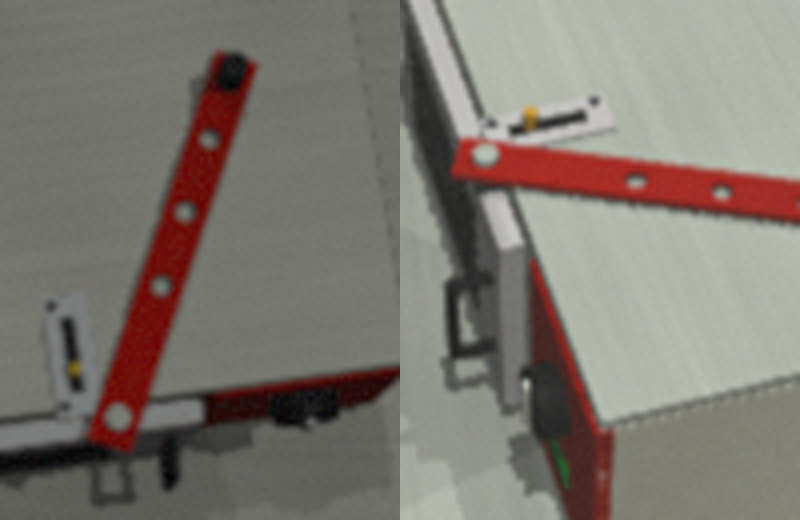

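The crops show the peg as a yellow spot at top (343.5,237) and side (317.5,240), toward the front end of the slot. The bar holes and the pivot washer are also clear.

Run:
```python
from h import *
T,S=grab_frame("top"),grab_frame("side")
def blob(f,roi,m):
    x0,y0,x1,y1=roi;k=np.zeros(m.shape,bool);k[y0:y1,x0:x1]=m[y0:y1,x0:x1];n,l,st,c=cv2.connectedComponentsWithStats(k.astype(np.uint8));return [(st[i,4],*np.round(c[i],1)) for i in range(1,n) if st[i,4]>3],
def yel(f):
    h=cv2.cvtColor(f["image"],cv2.COLOR_BGR2HSV);return (h[...,0]>12)&(h[...,0]<32)&(h[...,1]>110)&(h[...,2]>60)
print("peg",blob(T,(330,215,356,255),yel(T)),blob(S,(300,225,350,250),yel(S)))
print("knob",blob(T,(365,145,395,180),T["image"].max(2)<50),blob(S,(390,240,420,272),S["image"].max(2)<50))
t2=lambda l:[(325+(u+.5)/4-.5,145+(v+.5)/4-.5) for u,v in l]
s2=lambda l:[(285+(u-400+.5)/4-.5,210+(v+.5)/4-.5) for u,v in l]
Ht=t2([(209,139),(185,212),(161,287),(118,417)]);print("holes170,125,80,pivot\n",onz(T,Ht,.178).round(4))
print("side piv,80,125",onz(S,s2([(486,154),(636,181),(722,192)]),.178).round(4))
print("screws",onz(T,t2([(52,306),(64,408)]),.173).round(4),onz(S,s2([(594,101),(490,124)]),.173).round(4))
print("roof corners bl,br,fr",onz(T,[(239,133),(408,112),(427,237)],.17).round(4))
print("peg top T",onz(T,t2([(74,369)]),.186).round(4),"S",onz(S,s2([(531,112)]),.186).round(4))
print("slot ends T",onz(T,t2([(68,318),(78,390)]),.173).round(4),"S",onz(S,s2([(586,117),(510,132)]),.173).round(4))
```

```text
peg ([(np.int32(10), np.float64(343.0), np.float64(236.8))],) ([(np.int32(16), np.float64(316.9), np.float64(239.2))],)
knob ([(np.int32(51), np.float64(382.2), np.float64(163.1))],) ([(np.int32(72), np.float64(404.7), np.float64(256.7))],)
holes170,125,80,pivot
 [[ 0.6332 -0.0923  0.178 ]
 [ 0.5905 -0.0783  0.178 ]
 [ 0.5472 -0.0644  0.178 ]
 [ 0.4732 -0.04    0.178 ]]
side piv,80,125 [[ 0.4739 -0.037   0.178 ]
 [ 0.549  -0.0675  0.178 ]
 [ 0.5918 -0.0816  0.178 ]]
screws [[ 0.5369 -0.0031  0.173 ]
 [ 0.4788 -0.0099  0.173 ]] [[ 0.5374 -0.0027  0.173 ]
 [ 0.4792 -0.0112  0.173 ]]
roof corners bl,br,fr [[ 0.7465  0.228   0.17  ]
 [ 0.7995 -0.1687  0.17  ]
 [ 0.5021 -0.2055  0.17  ]]
peg top T [[ 0.4989 -0.0152  0.186 ]] S [[ 0.5007 -0.0178  0.186 ]]
slot ends T [[ 0.53   -0.0121  0.173 ]
 [ 0.489  -0.0178  0.173 ]] S [[ 0.5312 -0.0138  0.173 ]
 [ 0.4891 -0.0186  0.173 ]]
```

```bash
cat >> h.py <<'E'
def delta(P,yaw=None):
    """mm in tool axes to world point P; az to yaw; state"""
    s=robot.sense();r=R.from_quat(s["tool_rot"]);x=r.as_matrix()[:,0];y=np.arctan2(x[1],x[0])
    print("TCP",s["eef_pos"].round(4),"yaw",round(y,3),"tilt z",r.as_matrix()[:,2].round(3),"F",s["contact_force"].round(2),"t",round(s["clock"],2))
    print("tool mm",(r.inv().apply(np.array(P)-s["eef_pos"])*1000).round(1), None if yaw is None else round(y-yaw,3))
E
python3 -m creep '0 0 -35 0 0 0.114; 0 0 -35 0 0 0.114; 0 0 -35 0 0 0.114; 0 0 0 0 0 0.114; 0 0 0 0 0 0.114; 0 0 0 0 0 0.114; 0 0 0 0 0 0; 0 0 0 0 0 0' 60 40
python3 - <<'E'
from h import *
T,S=grab_frame("top"),grab_frame("side")
print(tri(T,[(382.2,163.1)],S,[(404.7,256.7)]),onz(T,[(382.2,163.1)],.200),onz(S,[(404.7,256.7)],.200))
delta((.668,-.105,.30),-.322)
E
```

```text
clock: 0.87
eef_pos: [0.2484, -0.6543, 0.3407]
tool_rot: [0.987, -0.158, -0.0, -0.0]
contact_force: [-0.4, -0.7, 0.0]
grip_width: 0.0601
gripper_force: 0.0
[[ 0.66803852 -0.10366275  0.19276314  0.00088589]] [[ 0.66553336 -0.10294356  0.2       ]] [[ 0.66605809 -0.10959034  0.2       ]]
TCP [ 0.2484 -0.6544  0.3407] yaw -0.318 tilt z [-0.  0. -1.] F [-0.72  0.52 -0.19] t 0.97
tool mm [ 227.1 -652.9   40.8] 0.004
```

```bash
python3 -m creep '12.6 -36.3 0 0 0 0;12.6 -36.3 0 0 0 0;12.6 -36.3 0 0 0 0;12.6 -36.3 0 0 0 0;12.6 -36.3 0 0 0 0;12.6 -36.3 0 0 0 0;12.6 -36.3 0 0 0 0;12.6 -36.3 0 0 0 0' >/dev/null
python3 -m creep '12.6 -36.3 0 0 0 0;12.6 -36.3 0 0 0 0;12.6 -36.3 0 0 0 0;12.6 -36.3 0 0 0 0;12.6 -36.3 0 0 0 0;12.6 -36.3 0 0 0 0;12.6 -36.3 0 0 0 0;0 0 0 0 0 0'
python3 -c "
from h import *
delta((.667,-.1045,.240),-.322)"
```

```text
clock: 2.3
eef_pos: [0.6025, -0.1931, 0.3409]
tool_rot: [0.988, -0.157, 0.0, -0.0]
contact_force: [-0.1, -1.1, 0.5]
grip_width: 0.0601
gripper_force: 0.0
TCP [ 0.6025 -0.1931  0.3409] yaw -0.315 tilt z [ 0.001  0.001 -1.   ] F [-0.13 -1.14  0.5 ] t 2.3
tool mm [  33.8 -104.2  101. ] 0.007
```

```bash
python3 -m creep '11 -35 0 0 0 0.007;11 -35 0 0 0 0;11.8 -34.2 0 0 0 0;0 0 34 0 0 0;0 0 34 0 0 0;0 0 33 0 0 0;0 0 0 0 0 0;0 0 0 0 0 0'
python3 - <<'E'
from h import *
delta((.667,-.1045,.206),-.322)
S=grab_frame("side");T=grab_frame("top")
a=cv2.resize(S["image"][180:310,290:440],None,fx=2.6,fy=2.6);b=cv2.resize(T["image"][120:250,320:470],None,fx=2.6,fy=2.6)
cv2.imwrite("pics/c2.png",np.hstack([a,b]))
E
```

```text
clock: 2.97
eef_pos: [0.6643, -0.1096, 0.239]
tool_rot: [0.987, -0.163, -0.002, -0.0]
contact_force: [-0.6, 0.0, 0.0]
grip_width: 0.0598
gripper_force: 0.0
TCP [ 0.6643 -0.1096  0.239 ] yaw -0.327 tilt z [-0.003  0.001 -1.   ] F [-0.58  0.    0.05] t 2.97
tool mm [ 1.  -5.7 33. ] -0.005
```

View pics/c2.png

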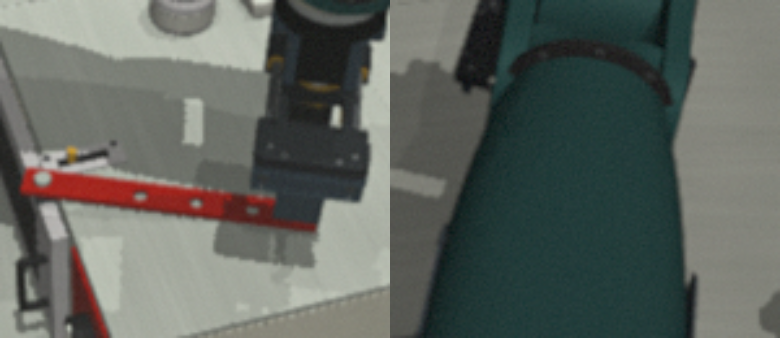

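The gripper stands over the knob. In the side crop the finger hides the knob at about (298,205), while the holes and peg stay visible. The top view is blocked by the arm.

```bash
python3 -m creep '1 -5.7 0 0 0 0;0 0 17 0 0 0;0 0 16 0 0 0;0 0 0 0 0 0;0 0 0 0 0 0'
python3 -c "
from h import *
delta((.667,-.1045,.206),-.322)"
python3 -m creep '0 0 0 0 0 0;0 0 0 0 0 0;0 0 0 0 0 0;0 0 0 0 0 0;0 0 0 0 0 0;0 0 0 0 0 0;0 0 0 0 0 0;0 0 0 0 0 0' 5 30
python3 -c "
from h import *
delta((.667,-.1045,.206),-.322)"
```

```text
clock: 3.48
eef_pos: [0.6682, -0.1044, 0.208]
tool_rot: [0.987, -0.163, 0.0, -0.0]
contact_force: [-0.1, -0.6, 0.2]
grip_width: 0.0599
gripper_force: 0.0
TCP [ 0.6682 -0.1044  0.208 ] yaw -0.328 tilt z [ 0.001 -0.    -1.   ] F [-0.1  -0.63  0.23] t 3.48
tool mm [-1.1  0.5  2. ] -0.006
clock: 4.15
eef_pos: [0.6679, -0.1045, 0.207]
tool_rot: [0.987, -0.163, 0.0, 0.0]
contact_force: [-0.6, 0.1, 0.8]
grip_width: 0.0152
gripper_force: 30.0
TCP [ 0.6679 -0.1045  0.207 ] yaw -0.328 tilt z [ 0. -0. -1.] F [-0.62  0.1   0.83] t 4.15
tool mm [-0.8  0.2  1. ] -0.006
```

```bash
cat >> h.py <<'E'
from scipy.linalg import expm,logm
from scipy.optimize import fsolve
YAW=.127;O=np.array([.4684,.0007]);Rz=lambda a:R.from_euler('z',a).as_matrix()
C2=Rz(YAW)[:2,:2];PEG=C2.T@(np.array([.4998,-.0163])-O)
G=np.array([.205,0,.033])   # TCP in bar frame
def pivot(th): return np.array([-.19*np.sin(th),.15-.19*np.cos(th)])
def pose(th,phi,lift):
    "phi: bar yaw in cabinet frame"
    M=Rz(YAW+phi)@R.from_euler('y',-lift).as_matrix();p=np.r_[O+C2@pivot(th),.174]
    return p+M@G,M@np.diag([1,-1,-1])
def seat(peg=None,at=.125):
    peg=PEG if peg is None else peg
    th=fsolve(lambda t:np.linalg.norm(peg-pivot(t[0]))-at,[.5])[0];d=peg-pivot(th);return th,np.arctan2(d[1],d[0])
def rows(th,phi,lift,n):
    s=robot.sense();A=np.eye(4);A[:3,:3]=R.from_quat(s["tool_rot"]).as_matrix();A[:3,3]=s["eef_pos"]
    B=np.eye(4);B[:3,3],B[:3,:3]=pose(th,phi,lift)
    D=np.real(expm(logm(np.linalg.inv(A)@B)/n));v=np.r_[D[:3,3]*1000,R.from_matrix(D[:3,:3]).as_rotvec()]
    print("t",s["clock"].round(2),"TCP",s["eef_pos"].round(4),"F",s["contact_force"].round(1),"row x%d:"%n,v.round([1,1,1,3,3,3]))
def est():
    "door, bar yaw, lift from the tool, by kinematics (tool pitch = lift assumed)"
    s=robot.sense();M=R.from_quat(s["tool_rot"]).as_matrix();x=M[:,0];lift=np.arcsin(x[2]);k=C2.T@(s["eef_pos"][:2]-O)
    r=G[0]*np.cos(lift)-G[2]*np.sin(lift);th=fsolve(lambda t:np.linalg.norm(k-pivot(t[0]))-r,[.3])[0];d=k-pivot(th);phi=np.arctan2(d[1],d[0])
    h=C2.T@np.zeros(2)+pivot(th)+.125*np.cos(lift)*np.array([np.cos(phi),np.sin(phi)])
    print("th %.3f phi %.3f lift %.3f toolyaw-cab %.3f hole cab"%(th,phi,lift,np.arctan2(x[1],x[0])-YAW),h.round(4))
E
python3 - <<'E'
from h import *
print("peg cab",PEG,"seat",seat());est()
print(pose(0,-.449,0)[0]);rows(0,-.452,.2,6)
E
```

```text
peg cab [ 0.02899391 -0.02084018] seat (np.float64(0.5286044244361898), np.float64(-0.05421011429132636))
th -0.001 phi -0.453 lift 0.000 toolyaw-cab -0.455 hole cab [ 0.1126 -0.0947]
[ 0.66793025 -0.10385306  0.207     ]Traceback (most recent call last):
  File "<stdin>", line 3, in <module>
  File "h.py", line 42, in rows
    print("t",s["clock"].round(2),"TCP",s["eef_pos"].round(4),"F",s["contact_force"].round(1),"row x%d:"%n,v.round([1,1,1,3,3,3]))
              ^^^^^^^^^^^^^^^^
AttributeError: 'float' object has no attribute 'round'
```

```bash
sed -i 's/s\["clock"\].round(2),"TCP"/s["clock"],"TCP"/; s/v.round(\[1,1,1,3,3,3\])/v[:3].round(1),v[3:].round(3)/' h.py
python3 -c "
from h import *
rows(0,-.453,.2,8)"
```

```text
t 4.15 TCP [ 0.6679 -0.1045  0.207 ] F [-0.6  0.1  0.8] row x8: [-0.9  0.  -5.1] [ 0.     0.025 -0.   ]
```

```bash
python3 -m creep '-0.9 0 -5.1 0 0.025 0;-0.9 0 -5.1 0 0.025 0;-0.9 0 -5.1 0 0.025 0;-0.9 0 -5.1 0 0.025 0;-0.9 0 -5.1 0 0.025 0;-0.9 0 -5.1 0 0.025 0;-0.9 0 -5.1 0 0.025 0;-0.9 0 -5.1 0 0.025 0'
python3 -c "
from h import *
est()
rows(.26,-.32,.2,12)"
```

```text
clock: 4.82
eef_pos: [0.6575, -0.101, 0.2475]
tool_rot: [0.981, -0.163, 0.1, 0.016]
contact_force: [0.8, -0.4, -1.2]
grip_width: 0.0155
gripper_force: 30.0
th -0.000 phi -0.452 lift 0.203 toolyaw-cab -0.455 hole cab [ 0.1102 -0.0935]
t 4.8167 TCP [ 0.6575 -0.101   0.2475] F [ 0.8 -0.4 -1.2] row x12: [-3.9 -1.1 -0.8] [ 0.002 -0.    -0.011]
```

```bash
python3 -m creep '-3.9 -1.1 -0.8 0.002 0 -0.011;-3.9 -1.1 -0.8 0.002 0 -0.011;-3.9 -1.1 -0.8 0.002 0 -0.011;-3.9 -1.1 -0.8 0.002 0 -0.011;-3.9 -1.1 -0.8 0.002 0 -0.011;-3.9 -1.1 -0.8 0.002 0 -0.011;-3.9 -1.1 -0.8 0.002 0 -0.011;-3.9 -1.1 -0.8 0.002 0 -0.011' > /dev/null
python3 -m creep '-3.9 -1.1 -0.8 0.002 0 -0.011;-3.9 -1.1 -0.8 0.002 0 -0.011;-3.9 -1.1 -0.8 0.002 0 -0.011;-3.9 -1.1 -0.8 0.002 0 -0.011;0 0 0 0 0 0'
python3 -c "
from h import *
est()
rows(.53,-.2,.2,14)"
```

```text
clock: 5.9
eef_pos: [0.6151, -0.0755, 0.2474]
tool_rot: [0.99, -0.096, 0.1, 0.011]
contact_force: [3.1, -0.8, 0.2]
grip_width: 0.0152
gripper_force: 30.0
th 0.260 phi -0.317 lift 0.201 toolyaw-cab -0.319 hole cab [ 0.0676 -0.0718]
t 5.9 TCP [ 0.6151 -0.0755  0.2474] F [ 3.1 -0.8  0.2] row x14: [-3.6 -2.1 -0.7] [ 0.002 -0.    -0.008]
```

```bash
python3 -m creep '-3.6 -2.1 -0.7 0.002 0 -0.008;-3.6 -2.1 -0.7 0.002 0 -0.008;-3.6 -2.1 -0.7 0.002 0 -0.008;-3.6 -2.1 -0.7 0.002 0 -0.008;-3.6 -2.1 -0.7 0.002 0 -0.008;-3.6 -2.1 -0.7 0.002 0 -0.008;-3.6 -2.1 -0.7 0.002 0 -0.008' > /dev/null
python3 -m creep '-3.6 -2.1 -0.7 0.002 0 -0.008;-3.6 -2.1 -0.7 0.002 0 -0.008;-3.6 -2.1 -0.7 0.002 0 -0.008;-3.6 -2.1 -0.7 0.002 0 -0.008;-3.6 -2.1 -0.7 0.002 0 -0.008;-3.6 -2.1 -0.7 0.002 0 -0.008;-3.6 -2.1 -0.7 0.002 0 -0.008;0 0 0 0 0 0'
python3 - <<'E'
from h import *
est()
rows(*seat(),.2,8)
S=grab_frame("side")
cv2.imwrite("pics/c3.png",cv2.resize(S["image"][190:310,270:430],None,fx=5,fy=5,interpolation=cv2.INTER_CUBIC))
E
```

```text
clock: 7.15
eef_pos: [0.5687, -0.0393, 0.2471]
tool_rot: [0.994, -0.039, 0.1, 0.003]
contact_force: [4.6, -0.2, 0.3]
grip_width: 0.0156
gripper_force: 30.0
th 0.530 phi -0.199 lift 0.201 toolyaw-cab -0.206 hole cab [ 0.024  -0.0382]
t 7.15 TCP [ 0.5687 -0.0393  0.2471] F [ 4.6 -0.2  0.3] row x8: [-0.  -3.5  0. ] [ 0.003 -0.    -0.019]
```

View pics/c3.png

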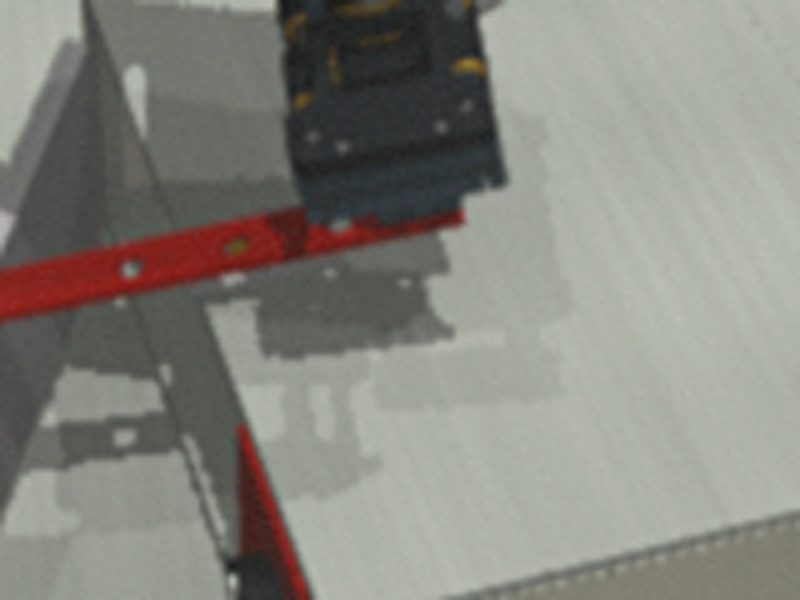

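The door is open and the bar is lifted. The peg's brass shows through the middle hole at crop (235,246). Next I swing over the peg, then go down partway.

```bash
python3 -m creep '0 -3.5 0 0.003 0 -0.018;0 -3.5 0 0.003 0 -0.018;0 -3.5 0 0.003 0 -0.018;0 -3.5 0 0.003 0 -0.018;0 -3.5 0 0.003 0 -0.018;0 -3.5 0 0.003 0 -0.018;0 -3.5 0 0.003 0 -0.018;0 -3.5 0 0.003 0 -0.018'
python3 -c "
from h import *
est()
rows(*seat(),.12,6)"
```

```text
clock: 7.87
eef_pos: [0.5688, -0.0111, 0.2465]
tool_rot: [0.994, 0.034, 0.1, -0.002]
contact_force: [3.9, -1.2, 0.3]
grip_width: 0.0151
gripper_force: 30.0
th 0.530 phi -0.054 lift 0.200 toolyaw-cab -0.057 hole cab [ 0.0263 -0.0205]
t 7.8667 TCP [ 0.5688 -0.0111  0.2465] F [ 3.9 -1.2  0.3] row x6: [0.5 0.  2.7] [ 0.001 -0.013 -0.001]
```

```bash
python3 -m creep '0.5 0 2.7 0 -0.013 0;0.5 0 2.7 0 -0.013 0;0.5 0 2.7 0 -0.013 0;0.5 0 2.7 0 -0.013 0;0.5 0 2.7 0 -0.013 0;0.5 0 2.7 0 -0.013 0;0 0 0 0 0 0;0 0 0 0 0 0'
python3 - <<'E'
from h import *
est()
rows(*seat(),.08,4)
S=grab_frame("side")
cv2.imwrite("pics/c4.png",cv2.resize(S["image"][215:265,280:360],None,fx=10,fy=10,interpolation=cv2.INTER_CUBIC))
print(proj(S,[np.r_[O+C2@PEG,.186]]))
E
```

```text
clock: 8.53
eef_pos: [0.5746, -0.0112, 0.2307]
tool_rot: [0.998, 0.034, 0.06, -0.001]
contact_force: [4.9, 0.1, -0.0]
grip_width: 0.0154
gripper_force: 30.0
th 0.526 phi -0.055 lift 0.121 toolyaw-cab -0.060 hole cab [ 0.0285 -0.0211]
t 8.5333 TCP [ 0.5746 -0.0112  0.2307] F [ 4.9  0.1 -0. ] row x4: [ 0.2 -0.1  1.9] [ 0.001 -0.01  -0.001]
[[316.83522456 237.15755978]]
```

View pics/c4.png

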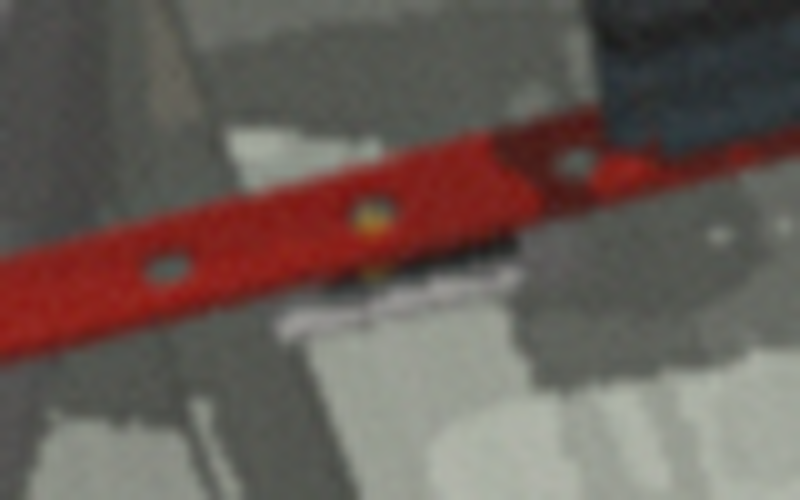

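The middle hole is at crop (373,212), full-frame (316.8,235.7). Brass fills its lower part and also shows below the bar at (375,270), so it is aligned to within about 2 mm. Next I descend gently.

```bash
python3 - <<'E'
from h import *
S=grab_frame("side")
w=onz(S,[(316.8,235.7)],.1935)[0];print("hole cab by cam",C2.T@(w[:2]-O))
E
python3 -m creep '0.2 0 1.9 0 -0.01 0;0.2 0 1.9 0 -0.01 0;0 0 0 0 0 0;0 0 0 0 0 0'
python3 -m creep '0.2 0 1.9 0 -0.01 0;0 0 0 0 0 0;0 0 0 0 0 0'
python3 -c "
from h import *
est()
rows(*seat(),.07,4)"
```

```text
hole cab by cam [ 0.02826604 -0.02356023]
clock: 8.97
eef_pos: [0.5754, -0.0111, 0.2272]
tool_rot: [0.998, 0.034, 0.051, -0.0]
contact_force: [5.4, -0.5, 0.2]
grip_width: 0.015
gripper_force: 30.0
clock: 9.22
eef_pos: [0.5758, -0.0111, 0.2253]
tool_rot: [0.998, 0.034, 0.045, -0.0]
contact_force: [4.9, -0.5, -0.9]
grip_width: 0.0155
gripper_force: 30.0
th 0.529 phi -0.056 lift 0.091 toolyaw-cab -0.060 hole cab [ 0.0285 -0.021 ]
t 9.2167 TCP [ 0.5758 -0.0111  0.2253] F [ 4.9 -0.5 -0.9] row x4: [ 0.2 -0.1  1. ] [ 0.001 -0.005 -0.001]
```

```bash
python3 -m creep '0.2 0 1 0 -0.005 0;0 0 0 0 0 0;0 0 0 0 0 0'
python3 -m creep '0.2 0 1 0 -0.005 0;0 0 0 0 0 0;0 0 0 0 0 0'
python3 -c "
from h import *
est()"
```

```text
clock: 9.47
eef_pos: [0.576, -0.0111, 0.2243]
tool_rot: [0.999, 0.034, 0.043, -0.0]
contact_force: [5.2, -0.9, 0.9]
grip_width: 0.015
gripper_force: 30.0
clock: 9.72
eef_pos: [0.5763, -0.0111, 0.2234]
tool_rot: [0.999, 0.034, 0.04, -0.0]
contact_force: [5.6, 0.0, 0.2]
grip_width: 0.0152
gripper_force: 30.0
th 0.528 phi -0.056 lift 0.081 toolyaw-cab -0.060 hole cab [ 0.0286 -0.021 ]
```

No contact force, though the bar is already about 2 mm below the peg top, so the hole is going over the peg.

```bash
python3 -m creep '0.2 0 1.5 0 -0.0075 0;0 0 0 0 0 0;0 0 0 0 0 0'
python3 -m creep '0.2 0 1.5 0 -0.0075 0;0 0 0 0 0 0;0 0 0 0 0 0'
python3 -c "
from h import *
est()
rows(*seat(),.0,8)"
```

```text
clock: 9.97
eef_pos: [0.5767, -0.011, 0.2219]
tool_rot: [0.999, 0.034, 0.037, 0.0]
contact_force: [4.5, -0.3, 0.1]
grip_width: 0.0154
gripper_force: 30.0
clock: 10.22
eef_pos: [0.577, -0.011, 0.2203]
tool_rot: [0.999, 0.034, 0.033, 0.0]
contact_force: [5.1, -0.7, -0.0]
grip_width: 0.0152
gripper_force: 30.0
th 0.529 phi -0.056 lift 0.066 toolyaw-cab -0.060 hole cab [ 0.0287 -0.021 ]
t 10.2167 TCP [ 0.577  -0.011   0.2203] F [ 5.1 -0.7 -0. ] row x8: [ 0.3 -0.   1.7] [ 0.    -0.008 -0.001]
```

```bash
python3 -m creep '0.3 0 1.7 0 -0.008 0;0.3 0 1.7 0 -0.008 0;0 0 0 0 0 0'
python3 -m creep '0.3 0 1.7 0 -0.008 0;0.3 0 1.7 0 -0.008 0;0 0 0 0 0 0'
python3 -m creep '0.2 0 1.7 0 -0.008 0;0.2 0 1.7 0 -0.008 0;0 0 0 0 0 0'
python3 -c "
from h import *
est()
rows(*seat(),.0,3)"
```

```text
clock: 10.47
eef_pos: [0.5778, -0.011, 0.2168]
tool_rot: [0.999, 0.034, 0.025, 0.0]
contact_force: [5.0, -0.2, -1.1]
grip_width: 0.0152
gripper_force: 30.0
clock: 10.72
eef_pos: [0.5785, -0.0109, 0.2134]
tool_rot: [0.999, 0.034, 0.017, 0.001]
contact_force: [4.5, -0.3, -0.5]
grip_width: 0.0152
gripper_force: 30.0
clock: 10.97
eef_pos: [0.5791, -0.0109, 0.21]
tool_rot: [0.999, 0.034, 0.009, 0.001]
contact_force: [4.7, -0.3, 0.2]
grip_width: 0.0154
gripper_force: 30.0
th 0.528 phi -0.056 lift 0.017 toolyaw-cab -0.060 hole cab [ 0.029  -0.0211]
t 10.9667 TCP [ 0.5791 -0.0109  0.21  ] F [ 4.7 -0.3  0.2] row x3: [ 0.2 -0.1  1. ] [ 0.001 -0.006 -0.002]
```

```bash
python3 -m creep '0.2 0 1 0 -0.006 0;0.2 0 1 0 -0.006 0;0 0 0 0 0 0'
python3 -m creep '0 0 0.8 0 -0.005 0;0 0 0 0 0 0;0 0 0 0 0 0'
python3 - <<'E'
from h import *
est()
S=grab_frame("side")
cv2.imwrite("pics/c5.png",cv2.resize(S["image"][215:265,280:360],None,fx=10,fy=10,interpolation=cv2.INTER_CUBIC))
E
```

```text
clock: 11.22
eef_pos: [0.5794, -0.0109, 0.2081]
tool_rot: [0.999, 0.034, 0.003, 0.001]
contact_force: [4.6, -0.2, -0.4]
grip_width: 0.0151
gripper_force: 30.0
clock: 11.47
eef_pos: [0.5794, -0.0109, 0.2075]
tool_rot: [0.999, 0.034, 0.001, 0.001]
contact_force: [4.6, 0.1, -0.8]
grip_width: 0.0153
gripper_force: 30.0
th 0.529 phi -0.056 lift 0.001 toolyaw-cab -0.060 hole cab [ 0.0288 -0.021 ]
```

View pics/c5.png

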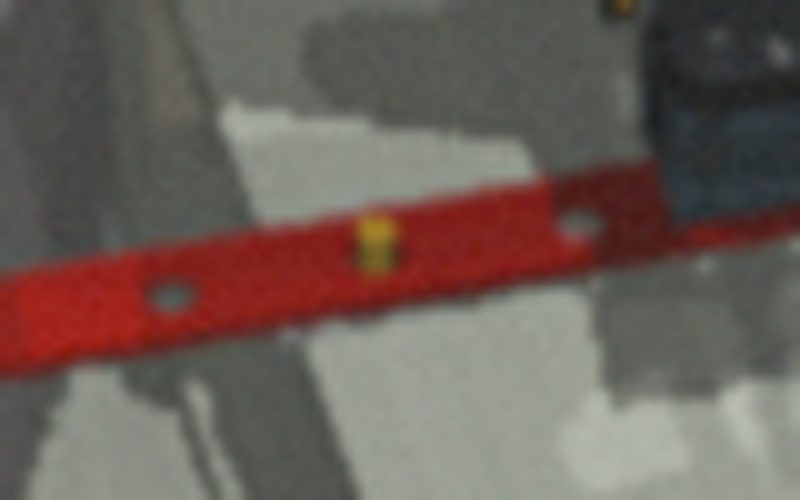

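The brass peg stands up through the middle hole at crop (377,245), and the bar is level. I'll let go and retreat straight up.

```bash
python3 -m creep '0 0 0 0 0 0;0 0 0 0 0 0;0 0 0 0 0 0;0 0 0 0 0 0;0 0 0 0 0 0;0 0 0 0 0 0;0 0 0 0 0 0;0 0 0 0 0 0' 60
python3 -m creep '0 0 -5 0 0 0;0 0 -10 0 0 0;0 0 -15 0 0 0;0 0 -25 0 0 0;0 0 -30 0 0 0;0 0 -30 0 0 0;0 0 0 0 0 0;0 0 0 0 0 0'
python3 -m creep '0 -30 0 0 0 0;0 -30 0 0 0 0;0 -30 0 0 0 0;0 -30 0 0 0 0;0 -30 0 0 0 0;0 0 0 0 0 0;0 0 0 0 0 0;0 0 0 0 0 0'
python3 - <<'E'
from h import *
S=grab_frame("side")
cv2.imwrite("pics/c6.png",cv2.resize(S["image"][150:330,240:480],None,fx=3.3,fy=3.3,interpolation=cv2.INTER_CUBIC))
E
```

```text
clock: 12.18
eef_pos: [0.5794, -0.0109, 0.2077]
tool_rot: [0.999, 0.034, 0.001, 0.001]
contact_force: [-0.0, -1.1, -0.1]
grip_width: 0.0598
gripper_force: 0.0
clock: 12.85
eef_pos: [0.58, -0.0106, 0.3253]
tool_rot: [0.999, 0.034, 0.003, 0.001]
contact_force: [-0.9, 0.5, -1.1]
grip_width: 0.0599
gripper_force: 0.0
clock: 13.52
eef_pos: [0.5687, 0.1388, 0.3216]
tool_rot: [0.999, 0.034, 0.0, 0.001]
contact_force: [-0.2, 0.0, -0.1]
grip_width: 0.0599
gripper_force: 0.0
```

View pics/c6.png

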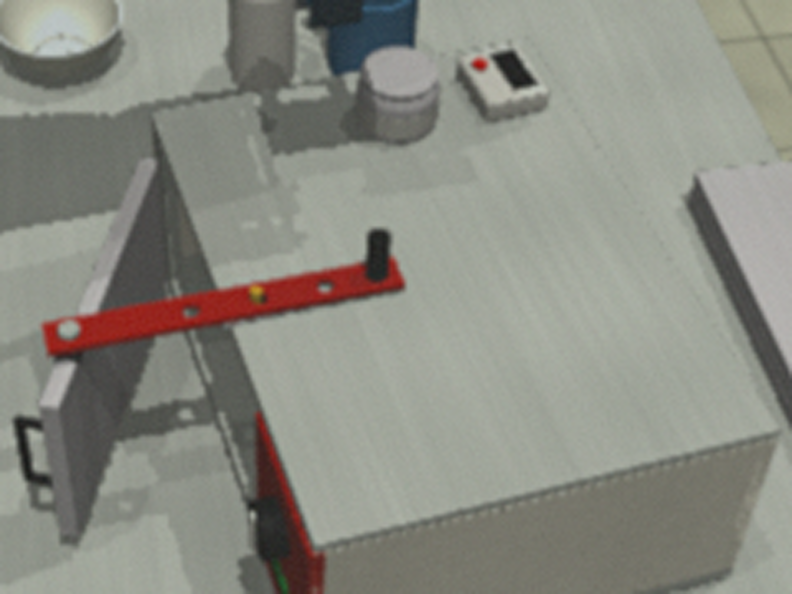

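The door hangs open on the peg, which shows through the middle hole at crop (257,294). The bar is level, nothing else has moved, and the gripper is clear. Handing in.

```bash
python3 -m creep '0 0 0 0 0 0;0 0 0 0 0 0;0 0 0 0 0 0;0 0 0 0 0 0;0 0 0 0 0 0;0 0 0 0 0 0'; python3 -c "
from station import robot
print(robot.hand_in())"
```

```text
clock: 14.07
eef_pos: [0.5691, 0.1389, 0.3223]
tool_rot: [0.999, 0.033, 0.001, 0.001]
contact_force: [-0.4, -0.1, -0.6]
grip_width: 0.0598
gripper_force: 0.0
the job is handed in; nothing more can be done
None
```

The vent door hangs open on the peg through the bar's middle hole, at about 0.53 rad, with the bar level and the gripper clear; I handed the job in at about 14 s, and the hand-in returned no verdict.

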